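# Serve the round roll with tongs and hold it over the plate

### The job

Pick up the spring tongs, close their tips on the small round bread roll on the slate tray and carry it to the little plate without touching either roll with your fingers. Finish still squeezing the tongs, with the round roll held level and still above the middle of the plate, roughly 10 cm over the counter; do not put it down or let go. Leave the long roll, the tray, the plate and the other things where they are.

Things in the scene. Friction and masses are not known exactly. Their poses are not given: they have to be found in the camera images.
- tongs: Steel spring tongs with two black grip pads, 0.12 kg, lying flat, 215 mm long. Origin: underside, on the centre line midway between the pads; x along the centre line to the tips, z up. Hinge with upright pin (16 mm thick, 25 mm tall) at x = -85 mm, hanging loop to -110 mm. Two mirror-image arms (z 2 to 20 mm) spread from there to the cupped tips at x = 67 to 103 mm.
- tongs_grip (a point): Grip point: midway between the pads, 22 mm above the underside; squeeze along the tongs' y. Pads: x -18 to 18 mm, z 2 to 34 mm, outer faces about 52 mm apart when open. Squeezing closes both arms equally; a spring reopens them, pushing on each pad with 6.5 N open, 9.5 N at the roll. Squeezed to 46 mm they are safe to carry (tips 68 mm apart); at about 32 mm the tips meet the roll.
- tongs_cup (a point): Point midway between the tips, 85 mm ahead of the grip point along the tongs' x, 12 mm above the underside; the roll's axis should be here when the tips close. Tips: upright plates, z 0 to 24 mm, 36 mm long, each a shallow V deepest here; inner faces 79 mm apart when open, 90 mm over the outsides.
- tongs_left (a joint): Angle of the left arm of the tongs: 0 when open, growing as it closes, about 0.11 rad when closed on the round roll, at most 0.17. The right arm moves equally.
- round_roll: Small round bread roll, golden brown with a pale cross cut on top, rigid, 40 g: 44 mm diameter, 34 mm tall, flat bottom; its side is upright from 11 to 19 mm above its bottom. Stands on the slate tray at one of two places, left or right. Origin at the centre of its underside, z up.
- round_roll_center (a point): Point on the axis of the round roll, 15 mm above its bottom, at the height to grip it.
- long_roll: Long bread roll of the same crust with three slanting cuts, 84 mm long, 37 mm wide, 36 mm tall; lies on the tray beside the round roll, about 110 mm from it centre to centre. Not to be moved. Origin at the centre of its underside, x along its length.
- bread_tray: Dark slate tray, 98 x 199 mm, top 12 mm above the counter; carries both rolls, side by side along its long direction (its y), on its mid line give or take 20 mm. It lies either at the left or the right of the counter strip. Origin at the centre of its underside.
- plate: Small white round plate, 130 mm diameter, 14 mm tall, on the other side of the strip from the tray. Origin at the centre of its underside.
- ramekin_dark: Low dark blue ramekin, 58 mm diameter, 34 mm tall, bystander near the glass guard. Origin at the centre of its underside. (The guard, a clear pane on a low plinth, runs across the counter behind the work; the plinth begins about 0.57 m in front of the robot.)
- ramekin_white: White ramekin, 70 mm diameter, 42 mm tall, bystander near the glass guard. Origin at the centre of its underside.
- teaspoon: Steel teaspoon, 130 mm long, 26 mm wide, 11 mm tall, bystander lying near the front edge. Origin at the centre of its underside.
There are look-alikes about, which are no part of the job. What is shaped like the round_roll but green or turquoise is not meant.

How it is judged:
By the outcome, as a careful person would: the job done as asked, in the order asked, and still so for the second after the job is handed in, while the arm keeps its last pose, push and grip.
It also fails if it takes over 40 s, if anything falls off the work surface, if the arm or the gripper's body presses on something with over 40 N, if the wrist force passes 120 N, or if a joint passes its speed limit or range.

### The arm

A 6-joint arm with a two-finger parallel gripper is mounted at the origin on a cart in front of the work surface, level with it; the furniture and walls round the work are solid. World frame = base frame: x ahead of the robot, y to its left, z up, the work surface at z = 0. Lengths are in m, angles in degrees, forces in N, time in s.
With the tool pointing down it reaches from about 0.35 to 0.875 m from the base axis. Payload 4.2 kg.
Tool frame: the origin (TCP) lies at the very end of the fingers, on their centre line; the grasp point (between the pads) lies 19 mm behind it; z points along the fingers, y is the line along which they close (so a half turn about z gives the same grasp; the last joint's range is limited). The gripper opens to 87 mm and grips with 3 to 60 N. Pads are 19 mm wide; open, the fingers measure 117 mm over their backs; the gripper's body (75 mm by 190 mm) begins 51 mm behind the grasp point.
Start: joints at [-55.6, 22.042, 0.453, 0, -68.411, -14.817], TCP at [0.21, -0.589, 0.223] pointing down, gripper open.
Joint ranges: [-179.83, 179.83], [-69.29, 118.12], [-61.27, 80.66], [-181.25, 117.63], [-171.15, -9.14], [-177.46, 177.46]. Speed limits (degrees/s): [159.86, 159.86, 180, 180, 180, 180].

### API

Orientations are given as a 3x3 rotation matrix whose columns are the frame's x, y, z axes.
In Python, from station import * gives the robot as it stands.
- The arm moves only by the shell command python3 -m pendant 'ROWS'. ROWS is JSON, a list of rows, each an object of numbers: "x", "y", "z": the shift along the world's x, y, z normalised to -1 to 1, where 1 is 250 mm; "rx", "ry", "rz": the turn, a rotation vector about the world's x, y, z normalised to -1 to 1, where 1 is 180 degrees; "claw": the opening, from 0 (shut) to 1 (fully open). A call has exactly 8 rows; each row is the pose to reach, as a shift and turn from the pose commanded when the call began, turning the shorter way round; what a row does not reach only later rows make up. A row lasts 1/8 s, in which the tool goes at most 62.5 mm and 10.7 degrees, less where a joint would pass 70% of its speed; a pose out of reach is approached as far as the arm can. A call with a number of a shift or a turn outside -1 to 1 is refused whole. A call with a gripper value outside its range is refused whole. The fingers move at their own pace and stop on an object; the grip force is fixed at half the most. Time passes only in rows, so rows that repeat a pose let the fingers close, or fill a call up. It gives the time, the measured TCP pose, the force, the opening and the grip force at its end, in the units of the state.
- sense(): the state, without advancing time (a new reading comes with each control period).
- capture(name): name is "side" or "top"; returns a dict with "color" (420x560x3 uint8, red, green, blue), "mtx" (3x3 intrinsics, pixels), "k1" (the pictures are not rectified: a ray, as slopes to the right and down, at radius r is drawn at 1 + k1 r^2 times it, then the intrinsics apply), "world_to_cam" (4x4, takes a point from world to camera coordinates). Camera axes: x right, y up, looking along -z (the intrinsics and any distortion apply to the point x, -y, -z); pixel columns grow to the right and rows downward; lengths in m; the calibration is good to about 2 mm. A picture is of the moment at which its call begins. There is no depth.
- finish_job(): hands the job in; it is judged then, once.
Trained networks look in a picture, given as the dict that the camera call returned (one of the last four; its "shot" number tells which), for a name from the list of things; names that differ only in an ending like _2 or _b are one class to them, and where a whole thing is asked for, a point or a joint stands for the part that bears it (a point fixed in the world has none). Each returns a list of dicts, best first, with "conf" (0 to 1); they miss things now and then, are a little off and sometimes report something else, mostly with a low value. They report only what shows in the picture. A call takes as long as a camera call. They do not tell look-alikes from the thing itself.
- search_frame(picture, label): "centre" ([column, row] in pixels, amid what is visible of it).
- regions_of(picture, label): "region" (420x560 bool, what is visible of it) and "centre" ([column, row] in pixels, amid what is visible of it).
The state is a dict: "time_s": time; "joints": joint angles; "joint_velocities": joint speeds; "effort": joint torques, N m; "tcp_pos": TCP position; "ee_rot": TCP orientation; "wrist_force": force on the tool from outside, world axes, zero at the start; "moment": the same for the moment, N m; "gripper_width": opening from 0.0 (shut) to 1.0 (fully open); "gripper_force": force on a finger pad.
Only numpy, scipy, OpenCV 4.12 (cv2) and the standard library are available. Lean on these libraries where they do the work, as an engineer would, in place of code of your own. Each camera call takes 0.05 s, during which the arm holds its last target. There are 200 camera calls.

## Working session

There is one attempt and no reset: what is moved stays moved. The work goes in short steps, Python scripts to look and compute and a shell command to move; the robot and the scene stay as the last step left them, time stands still between calls to the robot, and variables do not carry over. Pictures are saved under pics/ and viewed, at most 12 in all, crops included, and the job is handed in when it is done.

```bash
mkdir -p pics; cat > h.py <<'E'
from station import *
import numpy as np, cv2
def ray(c,px):
    K=np.array(c["mtx"]);W=np.array(c["world_to_cam"])
    d=np.array([(px[0]-K[0,2])/K[0,0],(px[1]-K[1,2])/K[1,1]]);u=d.copy()
    for _ in range(20): u=d/(1+c["k1"]*(u@u))
    R=W[:3,:3];o=-R.T@W[:3,3];v=R.T@np.array([u[0],-u[1],-1]);return o,v
def at(c,px,z):
    o,v=ray(c,px);return o+v*(z-o[2])/v[2]
def proj(c,p):
    K=np.array(c["mtx"]);W=np.array(c["world_to_cam"])
    q=W[:3,:3]@np.array(p)+W[:3,3];u=np.array([q[0],-q[1]])/-q[2];u=u*(1+c["k1"]*(u@u))
    return np.array([K[0,0]*u[0]+K[0,2],K[1,1]*u[1]+K[1,2]])
def save(c,n): cv2.imwrite("pics/"+n+".png",np.ascontiguousarray(c["color"][:,:,::-1]))
E
python3 - <<'E'
from h import *
for n in("top","side"):
    c=capture(n);save(c,n+"1")
    W=np.array(c["world_to_cam"]);print(n,"cam",(-W[:3,:3].T@W[:3,3]).round(3))
    for l,z in dict(tongs=.012,tongs_grip=.022,round_roll=.03,long_roll=.03,bread_tray=.012,plate=.01,ramekin_dark=.03,ramekin_white=.03,teaspoon=.005).items():
        for r in search_frame(c,l): print(l,round(r["conf"],2),np.round(r["centre"]),at(c,r["centre"],z).round(3))
E
```

```text
top cam [0.289 0.058 1.452]
tongs 0.55 [302. 234.] [ 0.492 -0.052  0.012]
tongs_grip 0.66 [283. 234.] [0.489 0.016 0.022]
round_roll 0.65 [182. 236.] [0.472 0.375 0.03 ]
round_roll 0.54 [211. 148.] [0.801 0.293 0.03 ]
round_roll 0.48 [199. 167.] [0.729 0.332 0.03 ]
long_roll 0.61 [212. 228.] [0.503 0.268 0.03 ]
long_roll 0.37 [332. 224.] [ 0.531 -0.158  0.03 ]
bread_tray 0.64 [198. 234.] [0.483 0.321 0.012]
plate 0.6 [363. 232.] [ 0.506 -0.274  0.01 ]
plate 0.54 [331. 221.] [ 0.544 -0.157  0.01 ]
ramekin_dark 0.5 [247. 219.] [0.538 0.145 0.03 ]
ramekin_white 0.53 [285. 235.] [0.484 0.008 0.03 ]
ramekin_white 0.51 [332. 226.] [ 0.522 -0.159  0.03 ]
teaspoon 0.63 [316. 271.] [ 0.364 -0.104  0.005]
side cam [0.382 1.092 0.456]
tongs 0.96 [324. 222.] [0.464 0.014 0.012]
tongs_grip 0.96 [321. 224.] [0.468 0.054 0.022]
round_roll 0.75 [294. 324.] [0.47  0.517 0.03 ]
round_roll 0.73 [188. 269.] [0.722 0.366 0.03 ]
round_roll 0.57 [300. 283.] [0.48  0.384 0.03 ]
round_roll 0.49 [168. 258.] [0.787 0.326 0.03 ]
long_roll 0.75 [296. 257.] [0.505 0.272 0.03 ]
bread_tray 0.81 [310. 291.] [0.46  0.38  0.012]
bread_tray 0.26 [320. 222.] [0.475 0.013 0.012]
ramekin_dark 0.76 [290. 239.] [0.533 0.182 0.03 ]
ramekin_dark 0.63 [331. 222.] [0.442 0.056 0.03 ]
ramekin_dark 0.4 [361. 212.] [ 0.362 -0.032  0.03 ]
ramekin_white 0.88 [306. 201.] [ 0.53  -0.101  0.03 ]
ramekin_white 0.52 [301. 283.] [0.478 0.38  0.03 ]
```

View pics/top1.png

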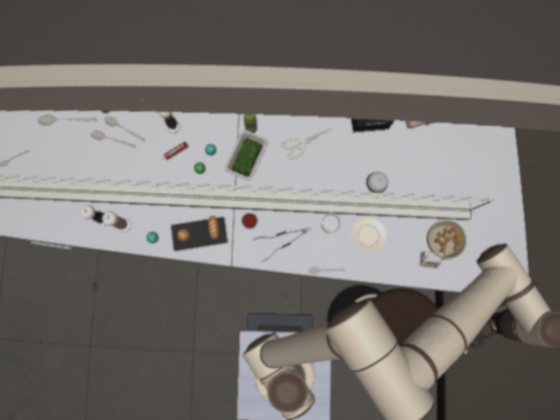

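View pics/side1.png

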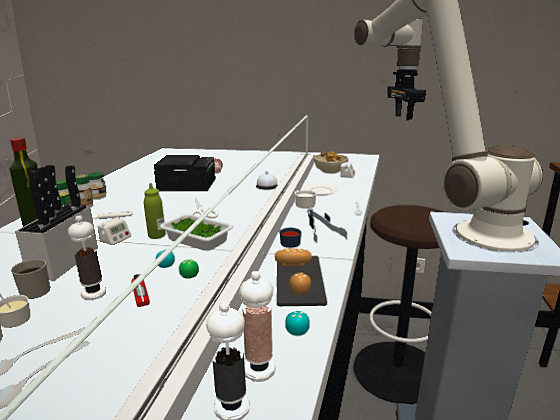

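Candidates for the round roll (top picture): brown one on the tray at (182,236); turquoise at (152,237) and (211,149); green at (199,167). The long roll is at (213,228). The brown one on the tray matches the description. The tongs are at (255–310, 228–260), hinge to the right and tips to the left, and the plate is at (369,234). I'll check with enlarged crops.

```bash
python3 - <<'E'
from h import *
s=sense();print(np.round(s["tcp_pos"],4),np.round(s["ee_rot"],3).tolist(),s["gripper_width"],s["time_s"])
t=capture("top");d=capture("side")
a=cv2.resize(t["color"][200:280,140:330],None,fx=4.2,fy=4.2,interpolation=cv2.INTER_CUBIC)
b=cv2.resize(d["color"][180:320,265:405],None,fx=4.2,fy=4.2,interpolation=cv2.INTER_CUBIC)
cv2.imwrite("pics/ct.png",a[:,:,::-1]);cv2.imwrite("pics/cs.png",b[:,:,::-1])
for c,n in((t,"top"),(d,"side")):
  for l in("tongs","plate","round_roll","bread_tray"):
    for r in regions_of(c,l)[:3]:
      v,u=np.nonzero(r["region"]);print(n,l,round(r["conf"],2),np.round(r["centre"],1),"mean",u.mean().round(1),v.mean().round(1),"box",u.min(),u.max(),v.min(),v.max(),len(u))
E
```

```text
[ 0.2095 -0.5888  0.2226] [[-0.942, -0.335, -0.0], [-0.335, 0.942, 0.0], [0.0, 0.0, -1.0]] 1.0000337965641268 1.0
top tongs 0.53 [282.2 235.1] mean 285.9 233.8 box 277 305 230 244 48
top plate 0.88 [365.  233.2] mean 368.3 234.7 box 352 385 218 252 962
top round_roll 0.62 [151.5 237.7] mean 151.6 237.1 box 146 158 232 242 106
top round_roll 0.61 [208.3 148.6] mean 210.1 149.3 box 205 215 144 155 108
top round_roll 0.6 [286.3 230.6] mean 292.5 232.6 box 277 306 229 244 39
top bread_tray 0.96 [199.6 233.4] mean 198.1 234.7 box 170 227 217 250 1137
side tongs 0.95 [322.  220.1] mean 323.7 223.2 box 307 347 209 241 438
side plate 0.51 [320.6 189.4] mean 321.9 188.8 box 303 338 184 195 308
side plate 0.49 [323.4 220.7] mean 323.9 224.7 box 306 348 209 243 519
side round_roll 0.73 [188.7 268.7] mean 187.9 268.6 box 178 197 260 278 290
side round_roll 0.71 [301.1 282.9] mean 300.3 283.1 box 290 311 273 293 356
side round_roll 0.6 [294.3 326.4] mean 297.1 323.6 box 285 309 311 336 547
```

View pics/ct.png

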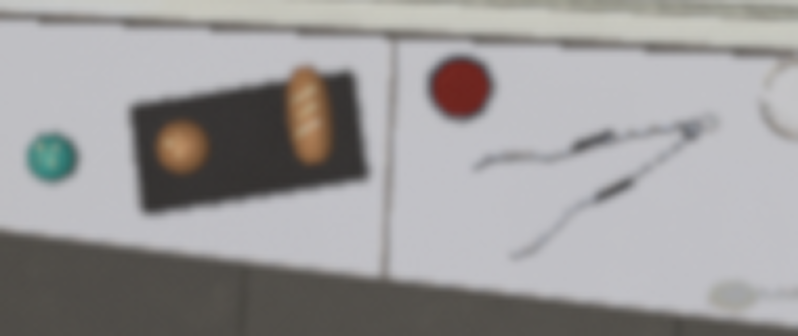

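View pics/cs.png

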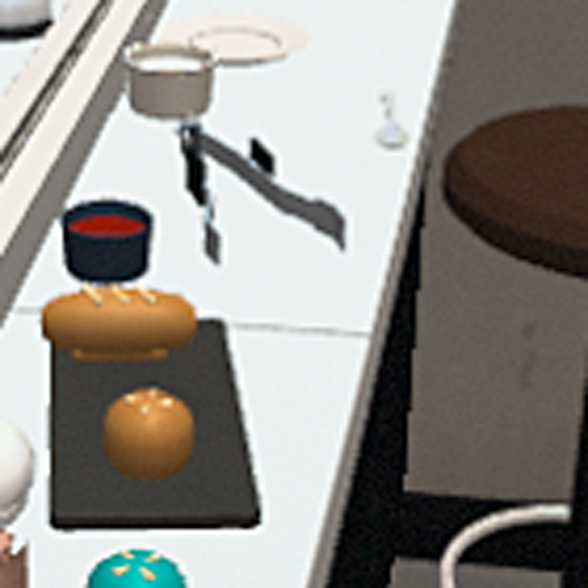

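The side crop confirms the brown round roll on the tray at about (300,283) with the long roll behind it at (296,257). The tongs have their hinge at about (310,210) and their tips at about (315,238) and (345,234). Next I'll fit the poses.

```bash
cat > fit.py <<'E'
from h import *
from scipy.optimize import least_squares
def fit(model,obs,x0):
    # obs: list (cam, [(name,px)])
    def f(p):
        c,s=np.cos(p[2]),np.sin(p[2]);r=[]
        for cam,o in obs:
            for n,px in o:
                m=np.array(model[n])/1000;q=[p[0]+c*m[0]-s*m[1],p[1]+s*m[0]+c*m[1],m[2]]
                r+=list((proj(cam,q)-px)*( .8 if cam["mtx"][0][0]<0 else 1))
        return np.array(r)
    s=least_squares(f,x0,loss="soft_l1");return s.x,f(s.x)
E
python3 - <<'E'
from fit import *
t=capture("top");d=capture("side")
T=lambda u,v:np.array([140+u/4.2-.4,200+v/4.2-.4]);S=lambda u,v:np.array([265+u/4.2-.4,180+v/4.2-.4])
model=dict(hinge=[-85,0,25],loop=[-110,0,10],padL=[0,24,34],padR=[0,-24,34],padLs=[0,24,18],padRs=[0,-24,18],tipL=[103,42,12],tipR=[103,-42,12])
# tips to +y : left arm is toward -x world -> image lower
oT=[("hinge",T(692,130)),("loop",T(717,120)),("padR",T(592,141)),("padL",T(613,189)),("tipR",T(476,166)),("tipL",T(514,257))]
oS=[("hinge",S(190,126)),("padRs",S(197,175)),("padLs",S(262,155)),("tipR",S(212,250)),("tipL",S(340,230))]
for o in([(t,oT)],[(d,oS)],[(t,oT),(d,oS)]):
    p,r=fit(model,o,[.48,.02,1.5]);print(p.round(4),np.degrees(p[2]).round(1),r.round(1).tolist())
# roll
print("roll top",at(t,T(181,147),.012+.03).round(4),"side",at(d,[300.3,283.1],.012+.017).round(4))
print("long top",at(t,T(309,117),.04).round(4),"tray",at(t,[198.3,234.7],.01).round(4))
print("plate top",at(t,[368.5,235],.012).round(4),"side",at(d,[321.9,188.8],.012).round(4))
E
```

```text
[0.4719 0.0153 1.9876] 113.9 [0.7, -0.5, 0.7, -0.1, 0.1, -0.7, 0.3, 0.3, -1.0, 0.3, -1.2, 0.4]
[0.4782 0.0177 1.9778] 113.3 [0.2, -2.2, -1.1, -0.4, -0.1, 2.7, 0.1, -0.6, 0.6, 0.8]
[0.4755 0.0159 1.9809] 113.5 [0.6, -1.3, 0.7, -0.9, -0.0, -1.7, 0.1, -0.6, -1.1, -0.9, -1.5, -0.7, 1.1, -2.4, -0.0, -0.6, 0.9, 2.6, 1.4, -0.8, 1.8, 0.6]
roll top [0.4744 0.37   0.042 ] side [0.4789 0.3806 0.029 ]
long top [0.5035 0.264  0.04  ] tray [0.48   0.3206 0.01  ]
plate top [ 0.4967 -0.2949  0.012 ] side [ 0.4968 -0.2854  0.012 ]
```

```bash
python3 -m pendant '[{"x":0.05,"y":0.1,"rz":0.03,"claw":1},{"x":0.13,"y":0.25,"rz":0.07,"claw":1},{"x":0.21,"y":0.4,"rz":0.11,"claw":1},{"x":0.29,"y":0.55,"rz":0.15,"claw":1},{"x":0.37,"y":0.7,"rz":0.19,"claw":1},{"x":0.45,"y":0.85,"rz":0.23,"claw":1},{"x":0.5,"y":0.95,"rz":0.25,"claw":1},{"x":0.52,"y":1,"rz":0.26,"claw":1}]'; python3 - <<'E'
from h import *
d=capture("side")
b=cv2.resize(d["color"][170:270,240:340],None,fx=6,fy=6,interpolation=cv2.INTER_CUBIC)
cv2.imwrite("pics/cg.png",b[:,:,::-1])
s=sense();print(s["tcp_pos"],s["joints"])
for x in(.57,.58,.59,.6):print(x,[((proj(d,[x,0,z])-[240,170])*6).round().tolist() for z in(0,.02,.04,.07)])
E
```

```text
[ 0.20948391 -0.5888259   0.22255784] [-5.56013999e+01  2.20409021e+01  4.52225056e-01  8.92665528e-04
 -6.84107294e+01 -1.48159530e+01]
0.57 [[284.0, 310.0], [284.0, 271.0], [284.0, 232.0], [283.0, 172.0]]
0.58 [[264.0, 309.0], [263.0, 270.0], [263.0, 231.0], [262.0, 171.0]]
0.59 [[243.0, 307.0], [243.0, 269.0], [242.0, 230.0], [242.0, 170.0]]
0.6 [[223.0, 306.0], [222.0, 268.0], [222.0, 228.0], [221.0, 169.0]]$[0]: bad value
```

View pics/cg.png

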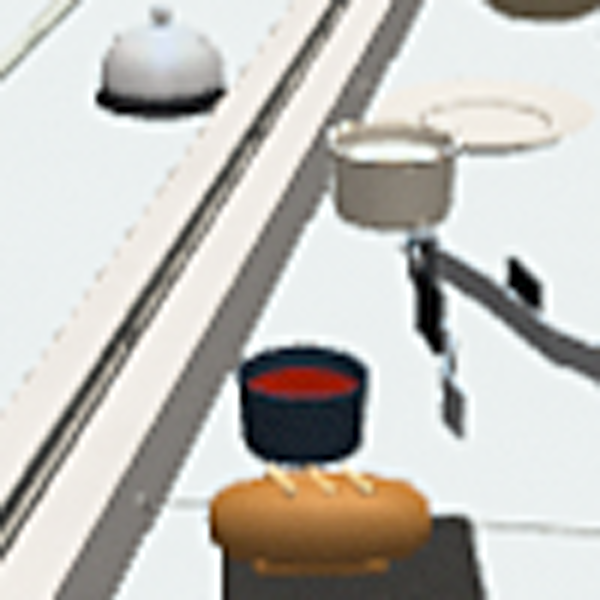

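The guard's pane meets its low plinth at about x = 0.61 (crop pixel (195,271)), so the gripper body clears it. The move was refused, apparently because every key has to be given.

```bash
python3 -m pendant '[{"x":0.05,"y":0.1,"z":0,"rx":0,"ry":0,"rz":0.03,"claw":1},{"x":0.13,"y":0.25,"z":0,"rx":0,"ry":0,"rz":0.07,"claw":1},{"x":0.21,"y":0.4,"z":0,"rx":0,"ry":0,"rz":0.11,"claw":1},{"x":0.29,"y":0.55,"z":0,"rx":0,"ry":0,"rz":0.15,"claw":1},{"x":0.37,"y":0.7,"z":0,"rx":0,"ry":0,"rz":0.19,"claw":1},{"x":0.45,"y":0.85,"z":0,"rx":0,"ry":0,"rz":0.23,"claw":1},{"x":0.5,"y":0.95,"z":0,"rx":0,"ry":0,"rz":0.25,"claw":1},{"x":0.52,"y":1,"z":0,"rx":0,"ry":0,"rz":0.26,"claw":1}]'
```

```text
time_s: 2.65
tcp_pos: [0.34, -0.3378, 0.2229]
ee_rot: [[-0.398, -0.917, 0.001], [-0.917, 0.398, -0.0], [0.0, -0.001, -1.0]]
wrist_force: [0.6, 0.5, -0.5]
gripper_width: 0.994
gripper_force: 0.0
```

```bash
python3 -m pendant '[{"x":0.05,"y":0.1,"z":0,"rx":0,"ry":0,"rz":0.03,"claw":1},{"x":0.13,"y":0.25,"z":0,"rx":0,"ry":0,"rz":0.07,"claw":1},{"x":0.21,"y":0.4,"z":0,"rx":0,"ry":0,"rz":0.11,"claw":1},{"x":0.29,"y":0.55,"z":0,"rx":0,"ry":0,"rz":0.15,"claw":1},{"x":0.37,"y":0.7,"z":0,"rx":0,"ry":0,"rz":0.19,"claw":1},{"x":0.45,"y":0.85,"z":0,"rx":0,"ry":0,"rz":0.23,"claw":1},{"x":0.52,"y":0.95,"z":0,"rx":0,"ry":0,"rz":0.25,"claw":1},{"x":0.54,"y":1,"z":0,"rx":0,"ry":0,"rz":0.26,"claw":1}]'
```

```text
time_s: 3.65
tcp_pos: [0.4753, -0.0881, 0.2225]
ee_rot: [[0.395, -0.919, -0.0], [-0.919, -0.395, -0.0], [0.0, 0.0, -1.0]]
wrist_force: [-0.5, 0.3, 0.1]
gripper_width: 0.999
gripper_force: 0.0
```

```bash
python3 -m pendant '[{"x":0,"y":0.08,"z":0,"rx":0,"ry":0,"rz":0,"claw":1},{"x":0,"y":0.18,"z":-0.05,"rx":0,"ry":0,"rz":0,"claw":1},{"x":0,"y":0.3,"z":-0.15,"rx":0,"ry":0,"rz":0,"claw":1},{"x":0,"y":0.38,"z":-0.25,"rx":0,"ry":0,"rz":0,"claw":1},{"x":0,"y":0.41,"z":-0.35,"rx":0,"ry":0,"rz":0,"claw":1},{"x":0,"y":0.41,"z":-0.45,"rx":0,"ry":0,"rz":0,"claw":1},{"x":0,"y":0.41,"z":-0.5,"rx":0,"ry":0,"rz":0,"claw":1},{"x":0,"y":0.41,"z":-0.5,"rx":0,"ry":0,"rz":0,"claw":1}]'
python3 - <<'E'
from h import *
t=capture("top");d=capture("side")
a=cv2.resize(t["color"][200:275,240:340],None,fx=6,fy=6,interpolation=cv2.INTER_CUBIC)
b=cv2.resize(d["color"][150:275,280:380],None,fx=4,fy=3.6,interpolation=cv2.INTER_CUBIC)
b=cv2.resize(d["color"][170:260,290:365],None,fx=5,fy=5,interpolation=cv2.INTER_CUBIC)
cv2.imwrite("pics/g1.png",b[:,:,::-1])
print(sense()["joints"])
E
```

```text
time_s: 4.65
tcp_pos: [0.4741, 0.013, 0.0971]
ee_rot: [[0.393, -0.92, -0.002], [-0.92, -0.393, -0.001], [0.0, 0.002, -1.0]]
wrist_force: [-0.5, 0.2, 0.0]
gripper_width: 1.001
gripper_force: 0.0
[ 2.12845063e+01  1.54961588e+01 -2.98899231e+01  2.69064931e-02
 -4.45346330e+01  1.85924099e+00]
```

View pics/g1.png

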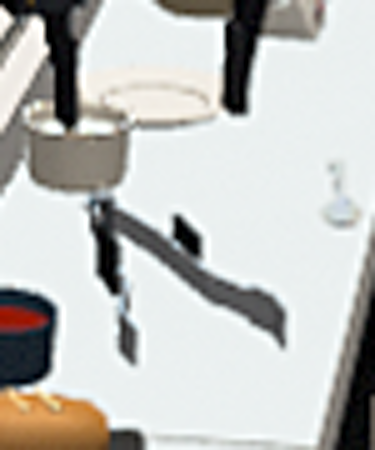

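The open fingers straddle the tongs (fingertips at (70,120) and (237,110) in the crop, pads at (107,262) and (187,236)). Now I'll descend.

```bash
python3 -m pendant '[{"x":0,"y":0.01,"z":-0.05,"rx":0,"ry":0,"rz":0,"claw":1},{"x":0,"y":0.01,"z":-0.13,"rx":0,"ry":0,"rz":0,"claw":1},{"x":0,"y":0.01,"z":-0.22,"rx":0,"ry":0,"rz":0,"claw":1},{"x":0,"y":0.01,"z":-0.3,"rx":0,"ry":0,"rz":0,"claw":1},{"x":0,"y":0.01,"z":-0.35,"rx":0,"ry":0,"rz":0,"claw":1},{"x":0,"y":0.01,"z":-0.37,"rx":0,"ry":0,"rz":0,"claw":1},{"x":0,"y":0.01,"z":-0.37,"rx":0,"ry":0,"rz":0,"claw":1},{"x":0,"y":0.01,"z":-0.37,"rx":0,"ry":0,"rz":0,"claw":1}]'
python3 -m pendant '[{"x":0,"y":0,"z":0,"rx":0,"ry":0,"rz":0,"claw":0.62},{"x":0,"y":0,"z":0,"rx":0,"ry":0,"rz":0,"claw":0.62},{"x":0,"y":0,"z":0,"rx":0,"ry":0,"rz":0,"claw":0.62},{"x":0,"y":0,"z":0,"rx":0,"ry":0,"rz":0,"claw":0.58},{"x":0,"y":0,"z":0,"rx":0,"ry":0,"rz":0,"claw":0.55},{"x":0,"y":0,"z":0,"rx":0,"ry":0,"rz":0,"claw":0.53},{"x":0,"y":0,"z":0,"rx":0,"ry":0,"rz":0,"claw":0.53},{"x":0,"y":0,"z":0,"rx":0,"ry":0,"rz":0,"claw":0.53}]'
```

```text
time_s: 5.75
tcp_pos: [0.475, 0.0164, 0.0056]
ee_rot: [[0.394, -0.919, 0.001], [-0.919, -0.394, 0.0], [0.0, -0.001, -1.0]]
wrist_force: [-0.3, 0.1, 0.7]
gripper_width: 0.995
gripper_force: 0.0
time_s: 6.75
tcp_pos: [0.4746, 0.0163, 0.0051]
ee_rot: [[0.394, -0.919, 0.0], [-0.919, -0.394, 0.0], [-0.0, -0.0, -1.0]]
wrist_force: [-0.5, 0.3, 1.1]
gripper_width: 0.533
gripper_force: 7.6
```

```bash
python3 -m pendant '[{"x":0,"y":0,"z":0.02,"rx":0,"ry":0,"rz":0,"claw":0.53},{"x":0,"y":0,"z":0.06,"rx":0,"ry":0,"rz":0,"claw":0.53},{"x":0,"y":0,"z":0.12,"rx":0,"ry":0,"rz":0,"claw":0.53},{"x":0,"y":0,"z":0.2,"rx":0,"ry":0,"rz":0,"claw":0.53},{"x":-0.02,"y":0,"z":0.28,"rx":0,"ry":0,"rz":0,"claw":0.53},{"x":-0.05,"y":0,"z":0.36,"rx":0,"ry":0,"rz":0,"claw":0.53},{"x":-0.08,"y":0,"z":0.42,"rx":0,"ry":0,"rz":0,"claw":0.53},{"x":-0.1,"y":0,"z":0.44,"rx":0,"ry":0,"rz":0,"claw":0.53}]'
python3 - <<'E'
from h import *
d=capture("side");t=capture("top")
b=cv2.resize(d["color"][140:320,260:400],None,fx=3.3,fy=3.3,interpolation=cv2.INTER_CUBIC)
cv2.imwrite("pics/g2.png",b[:,:,::-1])
# roll silhouette by colour in both pictures
from scipy.optimize import least_squares
pr=[]
H=[(14,0),(20,5),(22,11),(22,19),(20,26),(13,32),(5,34)]
def sil(cam,x,y):
    P=[proj(cam,[x+r/1e3*np.cos(a),y+r/1e3*np.sin(a),.012+h/1e3]) for r,h in H for a in np.linspace(0,6.28,24)]
    m=np.zeros((420*8,560*8),np.uint8);cv2.fillConvexPoly(m,cv2.convexHull(np.round((np.array(P)+.5)*8).astype(np.int32)),1)
    v,u=np.nonzero(m);return np.array([u.mean()/8-.5,v.mean()/8-.5]),len(u)/64
for cam,box in((t,(170,196,224,250)),(d,(280,320,262,305))):
    c=cam["color"].astype(int);u0,u1,v0,v1=box
    m=(c[:,:,0]-c[:,:,2]>35);k=np.zeros_like(m);k[v0:v1,u0:u1]=1;m&=k
    n,l,st,ce=cv2.connectedComponentsWithStats(m.astype(np.uint8));i=1+st[1:,4].argmax();pr.append((cam,ce[i]));
    print("blob",ce[i].round(2),st[i],"pred area",sil(cam,.476,.375)[1])
f=lambda p,L:np.concatenate([sil(c,*p)[0]-z for c,z in L])
for L in(pr[:1],pr[1:],pr):
    s=least_squares(f,[.476,.375],args=(L,),diff_step=2e-2);print(s.x.round(4),s.fun.round(2))
E
```

```text
time_s: 7.75
tcp_pos: [0.4494, 0.0163, 0.1162]
ee_rot: [[0.394, -0.919, 0.002], [-0.919, -0.394, 0.001], [-0.0, -0.002, -1.0]]
wrist_force: [-0.9, 0.4, -0.7]
gripper_width: 0.531
gripper_force: 7.3
blob [182.77 234.5 ] [177 229  13  12 122] pred area 125.84375
blob [299.91 282.8 ] [290 272  21  22 384] pred area 376.046875
[0.4767 0.3731] [0. 0.]
[0.4802 0.377 ] [-0. -0.]
[0.4795 0.3751] [-0.49 -0.81  0.47 -0.44]
```

View pics/g2.png

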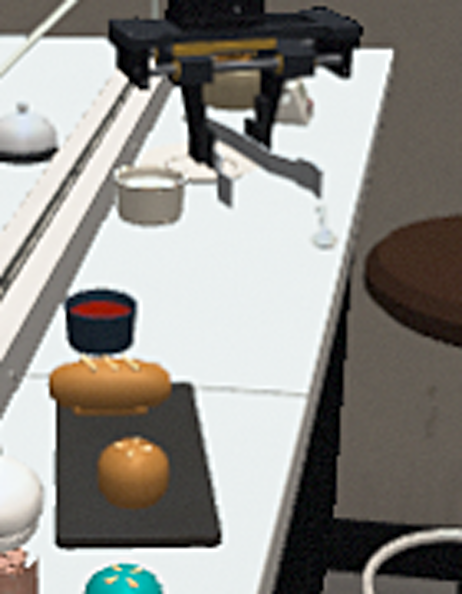

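The tongs are held level, with tips at (225,190) and (315,180) in the crop. The rolls are undisturbed and the round one is at (0.479, 0.375). I'll carry the tongs there and turn them to point along +x.

```bash
python3 -m pendant '[{"x":-0.04,"y":0.04,"z":0,"rx":0,"ry":0,"rz":-0.02,"claw":0.53},{"x":-0.1,"y":0.12,"z":0,"rx":0,"ry":0,"rz":-0.06,"claw":0.53},{"x":-0.16,"y":0.22,"z":0,"rx":0,"ry":0,"rz":-0.1,"claw":0.53},{"x":-0.2,"y":0.32,"z":0,"rx":0,"ry":0,"rz":-0.14,"claw":0.53},{"x":-0.22,"y":0.42,"z":0,"rx":0,"ry":0,"rz":-0.18,"claw":0.53},{"x":-0.22,"y":0.52,"z":0,"rx":0,"ry":0,"rz":-0.22,"claw":0.53},{"x":-0.22,"y":0.6,"z":0,"rx":0,"ry":0,"rz":-0.26,"claw":0.53},{"x":-0.22,"y":0.68,"z":0,"rx":0,"ry":0,"rz":-0.3,"claw":0.53}]'
python3 -m pendant '[{"x":0,"y":0.08,"z":0,"rx":0,"ry":0,"rz":-0.04,"claw":0.53},{"x":0,"y":0.18,"z":0,"rx":0,"ry":0,"rz":-0.09,"claw":0.53},{"x":0,"y":0.3,"z":0,"rx":0,"ry":0,"rz":-0.14,"claw":0.53},{"x":0,"y":0.42,"z":0,"rx":0,"ry":0,"rz":-0.19,"claw":0.53},{"x":0,"y":0.54,"z":0,"rx":0,"ry":0,"rz":-0.24,"claw":0.53},{"x":0,"y":0.64,"z":0,"rx":0,"ry":0,"rz":-0.28,"claw":0.53},{"x":0,"y":0.71,"z":0,"rx":0,"ry":0,"rz":-0.3,"claw":0.53},{"x":0,"y":0.735,"z":0,"rx":0,"ry":0,"rz":-0.31,"claw":0.53}]'
python3 - <<'E'
from h import *
print(np.round(sense()["joints"],1))
d=capture("side");t=capture("top")
b=cv2.resize(d["color"][180:320,230:400],None,fx=4.2,fy=4.2,interpolation=cv2.INTER_CUBIC)
cv2.imwrite("pics/g3.png",b[:,:,::-1])
E
```

```text
time_s: 8.85
tcp_pos: [0.3942, 0.1867, 0.1142]
ee_rot: [[-0.516, -0.857, -0.001], [-0.857, 0.516, -0.001], [0.002, 0.0, -1.0]]
wrist_force: [-0.1, 0.5, -0.6]
gripper_width: 0.532
gripper_force: 7.3
time_s: 9.85
tcp_pos: [0.3943, 0.3704, 0.1139]
ee_rot: [[-0.998, -0.059, -0.001], [-0.059, 0.998, -0.002], [0.001, -0.002, -1.0]]
wrist_force: [0.9, -0.0, -1.2]
gripper_width: 0.528
gripper_force: 7.3
[  60.4   20.1  -19.8   -0.   -50.2 -147. ]
```

View pics/g3.png

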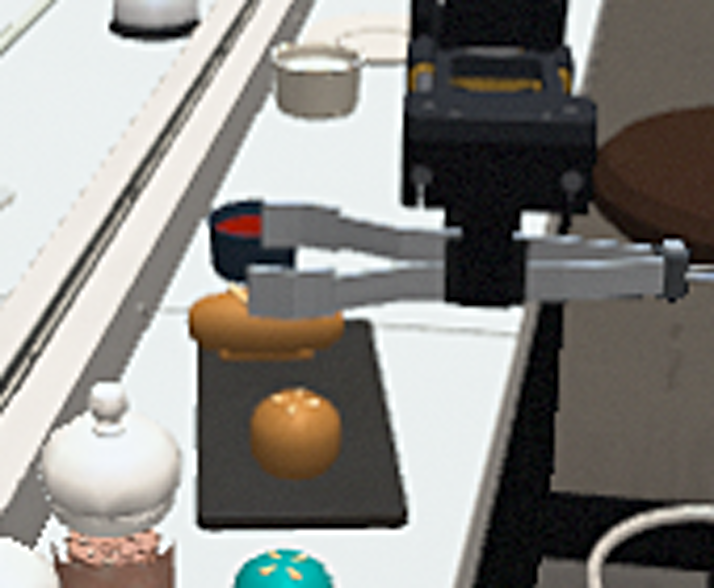

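```bash
python3 - <<'E'
from fit import *
d=capture("side")
C=lambda u,v:np.array([230+u/4.2-.4,180+v/4.2-.4])
for zu in (.105,.109,.113):
    m=dict(L0=[103,37,0],L1=[103,37,24],R1=[103,-37,24],R0=[103,-37,0],h0=[-85,4,0],h1=[-85,4,25])
    m={k:[a[0],a[1],a[2]+zu*1000] for k,a in m.items()}
    o=[("L0",C(249,314)),("L1",C(248,267)),("R1",C(263,205)),("R0",C(264,242)),("h0",C(674,297)),("h1",C(674,241))]
    p,r=fit(m,[(d,o)],[.394,.37,.05]);print(zu,p.round(4),np.degrees(p[2]).round(1),r.round(1).tolist(),"cup",(p[:2]+.085*np.array([np.cos(p[2]),np.sin(p[2])])).round(4))
E
```

```text
0.105 [0.3968 0.3635 0.0814] 4.7 [0.2, 0.1, 0.4, -0.4, -0.1, -1.4, -0.3, 0.7, -0.8, -0.2, 0.3, 1.1] cup [0.4816 0.3704]
0.109 [0.3961 0.3711 0.0845] 4.8 [-0.0, 0.2, 0.2, -0.5, -0.4, -1.7, -0.6, 0.6, -0.0, -0.4, 1.1, 0.8] cup [0.4808 0.3783]
0.113 [0.3954 0.3788 0.0881] 5.0 [-0.3, 0.2, -0.1, -0.6, -0.7, -1.9, -0.9, 0.4, 0.8, -0.6, 2.0, 0.5] cup [0.48   0.3862]
```

```bash
python3 -m pendant '[{"x":0,"y":0,"z":-0.04,"rx":0,"ry":0,"rz":0,"claw":0.53},{"x":0,"y":0,"z":-0.1,"rx":0,"ry":0,"rz":0,"claw":0.53},{"x":0,"y":0,"z":-0.17,"rx":0,"ry":0,"rz":0,"claw":0.53},{"x":0,"y":0,"z":-0.24,"rx":0,"ry":0,"rz":0,"claw":0.53},{"x":0,"y":0,"z":-0.3,"rx":0,"ry":0,"rz":0,"claw":0.53},{"x":0,"y":0,"z":-0.35,"rx":0,"ry":0,"rz":0,"claw":0.53},{"x":0,"y":0,"z":-0.375,"rx":0,"ry":0,"rz":0,"claw":0.53},{"x":0,"y":0,"z":-0.375,"rx":0,"ry":0,"rz":0,"claw":0.53}]'
python3 - <<'E'
from h import *
d=capture("side");t=capture("top")
b=cv2.resize(d["color"][220:320,260:380],None,fx=5,fy=5,interpolation=cv2.INTER_CUBIC)
a=cv2.resize(t["color"][205:255,165:230],None,fx=5,fy=5,interpolation=cv2.INTER_CUBIC)
b[:250,:]=b[:250,:]
im=np.zeros((500+0,800,3),np.uint8);im[:,:600]=b
cv2.imwrite("pics/g4.png",b[:,:,::-1])
E
```

```text
time_s: 11.0
tcp_pos: [0.3945, 0.3698, 0.0209]
ee_rot: [[-0.998, -0.059, -0.0], [-0.059, 0.998, -0.001], [0.0, -0.001, -1.0]]
wrist_force: [0.1, 0.6, -0.9]
gripper_width: 0.53
gripper_force: 7.3
```

View pics/g4.png

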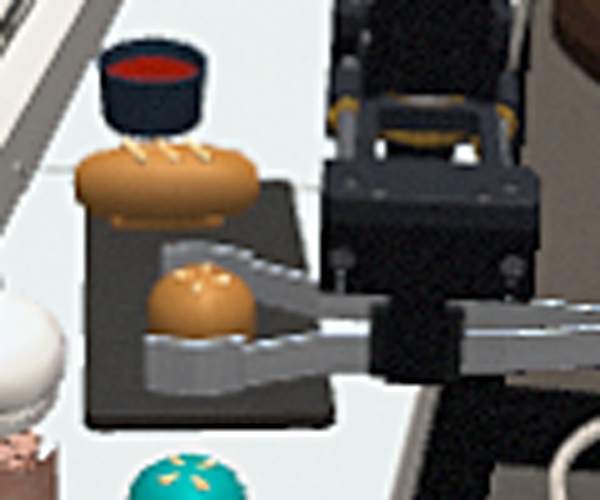

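The roll at (202,300) sits between the two tips, whose front edges are at u=147 and 163. The cup is only about 1–2 mm too far forward. I'll close now.

```bash
python3 -m pendant '[{"x":-0.005,"y":0,"z":0,"rx":0,"ry":0,"rz":0,"claw":0.5},{"x":-0.005,"y":0,"z":0,"rx":0,"ry":0,"rz":0,"claw":0.47},{"x":-0.005,"y":0,"z":0,"rx":0,"ry":0,"rz":0,"claw":0.44},{"x":-0.005,"y":0,"z":0,"rx":0,"ry":0,"rz":0,"claw":0.42},{"x":-0.005,"y":0,"z":0,"rx":0,"ry":0,"rz":0,"claw":0.4},{"x":-0.005,"y":0,"z":0,"rx":0,"ry":0,"rz":0,"claw":0.38},{"x":-0.005,"y":0,"z":0,"rx":0,"ry":0,"rz":0,"claw":0.36},{"x":-0.005,"y":0,"z":0,"rx":0,"ry":0,"rz":0,"claw":0.34}]'
python3 -m pendant '[{"x":0,"y":0,"z":0,"rx":0,"ry":0,"rz":0,"claw":0.3},{"x":0,"y":0,"z":0,"rx":0,"ry":0,"rz":0,"claw":0.25},{"x":0,"y":0,"z":0,"rx":0,"ry":0,"rz":0,"claw":0.2},{"x":0,"y":0,"z":0,"rx":0,"ry":0,"rz":0,"claw":0.1},{"x":0,"y":0,"z":0,"rx":0,"ry":0,"rz":0,"claw":0},{"x":0,"y":0,"z":0,"rx":0,"ry":0,"rz":0,"claw":0},{"x":0,"y":0,"z":0,"rx":0,"ry":0,"rz":0,"claw":0},{"x":0,"y":0,"z":0,"rx":0,"ry":0,"rz":0,"claw":0}]'
```

```text
time_s: 12.1
tcp_pos: [0.3932, 0.3699, 0.0213]
ee_rot: [[-0.998, -0.059, -0.0], [-0.059, 0.998, -0.0], [0.0, -0.0, -1.0]]
wrist_force: [0.1, -0.8, -1.9]
gripper_width: 0.371
gripper_force: 29.9
time_s: 13.1
tcp_pos: [0.3932, 0.3699, 0.0213]
ee_rot: [[-0.998, -0.059, -0.0], [-0.059, 0.998, -0.0], [0.0, -0.0, -1.0]]
wrist_force: [-0.5, 0.2, -1.6]
gripper_width: 0.369
gripper_force: 29.9
```

The roll is gripped (32 mm opening, 30 N). I'll lift it gently.

```bash
python3 -m pendant '[{"x":0,"y":0,"z":0.01,"rx":0,"ry":0,"rz":0,"claw":0},{"x":0,"y":0,"z":0.04,"rx":0,"ry":0,"rz":0,"claw":0},{"x":0,"y":0,"z":0.1,"rx":0,"ry":0,"rz":0,"claw":0},{"x":0,"y":0,"z":0.17,"rx":0,"ry":0,"rz":0,"claw":0},{"x":0,"y":0,"z":0.25,"rx":0,"ry":0,"rz":0,"claw":0},{"x":0,"y":0,"z":0.31,"rx":0,"ry":0,"rz":0,"claw":0},{"x":0,"y":0,"z":0.35,"rx":0,"ry":0,"rz":0,"claw":0},{"x":0,"y":0,"z":0.36,"rx":0,"ry":0,"rz":0,"claw":0}]'
python3 - <<'E'
from h import *
d=capture("side")
b=cv2.resize(d["color"][200:320,230:380],None,fx=4,fy=4,interpolation=cv2.INTER_CUBIC)
cv2.imwrite("pics/g5.png",b[:,:,::-1])
E
```

```text
time_s: 14.1
tcp_pos: [0.3934, 0.3701, 0.112]
ee_rot: [[-0.998, -0.059, 0.001], [-0.059, 0.998, 0.001], [-0.001, 0.001, -1.0]]
wrist_force: [0.0, -0.7, -1.7]
gripper_width: 0.375
gripper_force: 29.9
```

View pics/g5.png

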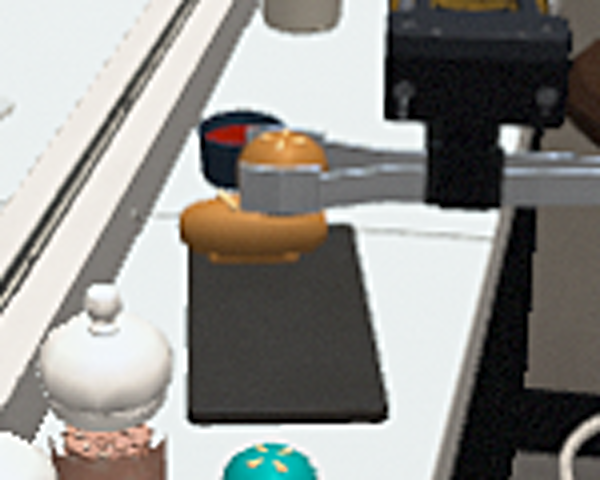

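The tongs hold the roll level at (284,150) in the crop, well above the long roll at (255,225). I'll carry it to the plate.

```bash
python3 -m pendant '[{"x":0,"y":-0.03,"z":0,"rx":0,"ry":0,"rz":0,"claw":0},{"x":0,"y":-0.1,"z":0,"rx":0,"ry":0,"rz":0,"claw":0},{"x":0,"y":-0.2,"z":0,"rx":0,"ry":0,"rz":0,"claw":0},{"x":0,"y":-0.32,"z":0,"rx":0,"ry":0,"rz":0,"claw":0},{"x":0,"y":-0.46,"z":0,"rx":0,"ry":0,"rz":0,"claw":0},{"x":0,"y":-0.6,"z":0,"rx":0,"ry":0,"rz":0,"claw":0},{"x":0,"y":-0.74,"z":0,"rx":0,"ry":0,"rz":0,"claw":0},{"x":0,"y":-0.88,"z":0,"rx":0,"ry":0,"rz":0,"claw":0}]'
python3 -m pendant '[{"x":0,"y":-0.12,"z":0,"rx":0,"ry":0,"rz":0,"claw":0},{"x":0,"y":-0.24,"z":0,"rx":0,"ry":0,"rz":0,"claw":0},{"x":0.01,"y":-0.36,"z":0,"rx":0,"ry":0,"rz":0,"claw":0},{"x":0.02,"y":-0.48,"z":0,"rx":0,"ry":0,"rz":0,"claw":0},{"x":0.03,"y":-0.6,"z":0,"rx":0,"ry":0,"rz":0,"claw":0},{"x":0.04,"y":-0.72,"z":0,"rx":0,"ry":0,"rz":0,"claw":0},{"x":0.05,"y":-0.84,"z":0,"rx":0,"ry":0,"rz":0,"claw":0},{"x":0.06,"y":-0.96,"z":0,"rx":0,"ry":0,"rz":0,"claw":0}]'
python3 -m pendant '[{"x":0,"y":-0.12,"z":0,"rx":0,"ry":0,"rz":0,"claw":0},{"x":0,"y":-0.26,"z":0,"rx":0,"ry":0,"rz":0,"claw":0},{"x":0,"y":-0.4,"z":0,"rx":0,"ry":0,"rz":0,"claw":0},{"x":0,"y":-0.54,"z":0,"rx":0,"ry":0,"rz":0,"claw":0},{"x":0,"y":-0.66,"z":-0.01,"rx":0,"ry":0,"rz":0,"claw":0},{"x":0,"y":-0.76,"z":-0.02,"rx":0,"ry":0,"rz":0,"claw":0},{"x":0,"y":-0.82,"z":-0.03,"rx":0,"ry":0,"rz":0,"claw":0},{"x":0,"y":-0.83,"z":-0.03,"rx":0,"ry":0,"rz":0,"claw":0}]'
python3 - <<'E'
from h import *
d=capture("side");t=capture("top")
b=cv2.resize(d["color"][140:230,260:380],None,fx=5,fy=5,interpolation=cv2.INTER_CUBIC)
a=cv2.resize(t["color"][205:265,335:405],None,fx=5,fy=5,interpolation=cv2.INTER_CUBIC)
im=np.zeros((450,600,3),np.uint8);im[:]=b
im=np.vstack([cv2.resize(b,(480,360)),np.pad(cv2.resize(a,(280,240)),((0,0),(0,200),(0,0)))])
cv2.imwrite("pics/g6.png",im[:,:,::-1])
for c in(t,d):
  for l,z in(("plate",.012),("round_roll",.105)):
    for r in regions_of(c,l)[:2]:
      v,u=np.nonzero(r["region"]);print(l,round(r["conf"],2),np.round(r["centre"]),u.mean().round(1),v.mean().round(1),at(c,[u.mean(),v.mean()],z).round(4),u.min(),u.max(),v.min(),v.max())
E
```

```text
time_s: 15.15
tcp_pos: [0.3923, 0.1475, 0.111]
ee_rot: [[-0.998, -0.059, -0.001], [-0.059, 0.998, -0.001], [0.001, -0.001, -1.0]]
wrist_force: [0.4, 0.4, -1.6]
gripper_width: 0.373
gripper_force: 29.9
time_s: 16.15
tcp_pos: [0.4069, -0.0917, 0.111]
ee_rot: [[-0.998, -0.058, -0.001], [-0.058, 0.998, -0.0], [0.001, -0.0, -1.0]]
wrist_force: [0.7, 0.5, -1.6]
gripper_width: 0.369
gripper_force: 29.9
time_s: 17.15
tcp_pos: [0.4073, -0.298, 0.1033]
ee_rot: [[-0.998, -0.057, -0.001], [-0.057, 0.998, 0.001], [0.001, 0.001, -1.0]]
wrist_force: [-0.4, 0.1, -0.7]
gripper_width: 0.369
gripper_force: 29.9
round_roll 0.69 [211. 150.] 210.5 149.4 [0.7705 0.2805 0.105 ] 205 216 144 155
round_roll 0.47 [197. 168.] 199.4 168.0 [0.7009 0.315  0.105 ] 194 204 163 173
plate 0.61 [320. 188.] 321.8 188.5 [ 0.4973 -0.2888  0.012 ] 303 338 183 195
round_roll 0.88 [294. 324.] 297.3 323.2 [0.4506 0.6149 0.105 ] 285 309 311 336
round_roll 0.7 [189. 267.] 188.0 268.1 [0.6628 0.4903 0.105 ] 179 197 259 277
```

View pics/g6.png

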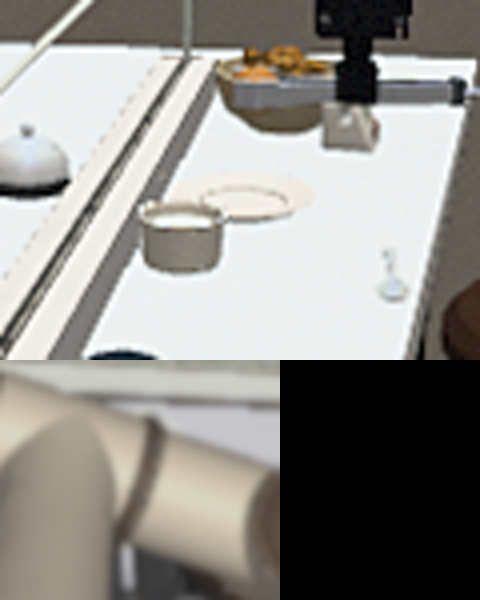

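The tongs still hold the roll level above the plate (roll at about (258,75) and plate at (240,195) in the side crop). The top view is blocked by the arm. I'll do a final same-camera check of the centring.

```bash
python3 - <<'E'
from h import *
d=capture("side");t=capture("top")
def box(c,x,y):
    P=np.array([proj(c,[x+.065*np.cos(a),y+.065*np.sin(a),.013]) for a in np.linspace(0,6.28,90)])
    return np.r_[P.min(0),P.max(0)].round(1)
print("top obs 351.5 217.5 385.5 252.5",box(t,.497,-.292)); print("side obs 302.5 182.5 338.5 195.5",box(d,.497,-.292),box(d,.497,-.287))
c=d["color"].astype(int);m=(c[:,:,0]-c[:,:,2]>60);u=proj(d,[.494,-.29,.115]);print("roll pred",u)
k=np.zeros_like(m);k[int(u[1])-12:int(u[1])+10,int(u[0])-12:int(u[0])+12]=1;v,uu=np.nonzero(m&k);print(uu.min(),uu.max(),v.min(),v.max(),len(uu))
for p in((.494,-.29),):
    print([proj(d,[p[0]+s,p[1],.093+h]).round(1).tolist() for s,h in((-.022,.015),(.022,.015),(0,.034))])
for v in range(int(u[1])-8,int(u[1])+6): print(v,"".join("#" if m[v,x] else "." for x in range(int(u[0])-20,int(u[0])+30)))
E
```

```text
top obs 351.5 217.5 385.5 252.5 [350.1 217.2 385.3 252.7]
side obs 302.5 182.5 338.5 195.5 [303.4 182.5 340.8 193.9] [303.2 182.9 340.7 194.4]
roll pred [323.57122555 159.56124841]
317 334 151 159 86
[[330.0, 161.8], [317.1, 161.3], [323.7, 156.1]]
151 ..........................#.......................
152 ...................##....#######..................
153 ..................####.##########.................
154 ..................##...##########.................
155 ..............#........###############............
156 ..................######..####.########...........
157 .................#######......#####.##............
158 ................#########.....##..................
159 ...............###########........................
160 ..................................................
161 ..................................................
162 ..................................................
163 ..................................................
164 ..................................................
```

```bash
python3 -m pendant '[{"x":0.005,"y":0,"z":0,"rx":0,"ry":0,"rz":0,"claw":0},{"x":0.01,"y":-0.002,"z":0,"rx":0,"ry":0,"rz":0,"claw":0},{"x":0.016,"y":-0.002,"z":0,"rx":0,"ry":0,"rz":0,"claw":0},{"x":0.016,"y":-0.002,"z":0,"rx":0,"ry":0,"rz":0,"claw":0},{"x":0.016,"y":-0.002,"z":0,"rx":0,"ry":0,"rz":0,"claw":0},{"x":0.016,"y":-0.002,"z":0,"rx":0,"ry":0,"rz":0,"claw":0},{"x":0.016,"y":-0.002,"z":0,"rx":0,"ry":0,"rz":0,"claw":0},{"x":0.016,"y":-0.002,"z":0,"rx":0,"ry":0,"rz":0,"claw":0}]' && python3 -c "
from station import *
print(finish_job())"
```

```text
time_s: 18.55
tcp_pos: [0.4122, -0.2981, 0.1038]
ee_rot: [[-0.998, -0.059, 0.0], [-0.059, 0.998, 0.0], [-0.0, 0.0, -1.0]]
wrist_force: [-0.0, -0.9, -1.9]
gripper_width: 0.374
gripper_force: 29.9
the job is handed in; nothing more can be done
None
```

I handed the job in at 18.6 s with the round roll squeezed in the tongs, level and still, its underside about 9 cm above the counter and centred over the plate to within an estimated few millimetres; the verdict was not returned.

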